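# Vent the orange soak tank in the tattoo studio

### The arm

A 7-joint arm with a two-finger parallel gripper is mounted at the origin on the work surface. World frame = base frame: x ahead of the robot, y to its left, z up, the work surface at z = 0. Lengths are in m, angles in rad, forces in N, time in s.
With the tool pointing down it reaches from about 0.4 to 0.85 m from the base axis. Payload 10.4 kg.
Tool frame: the origin (TCP) lies midway between the tips of the shut fingers; the grasp point (between the pads) lies 19 mm behind it; z points along the fingers, y is the line along which they close (so a half turn about z gives the same grasp; the last joint's range is limited). The gripper opens to 87 mm and grips with 3 to 60 N. Pads are 19 mm wide; open, the fingers measure 117 mm over their backs; the gripper's body (75 mm by 190 mm) begins 51 mm behind the grasp point.
Start: joints at [1.208, 0.332, -0.065, 1.46, 0.022, 1.35, -0.088], TCP at [0.208, -0.589, 0.223] pointing down, gripper open.
Joint ranges: [-2.6, 2.6], [-0.5, 2.12], [-1.47, 1.34], [0.16, 2.42], [-1.27, 4.41], [0.06, 2.06], [-2.6, 2.6]. Speed limits (rad/s): [2.22, 2.22, 2.79, 2.79, 3.14, 3.14, 3.14].

### API

Orientations are given as a unit quaternion [x, y, z, w].
In Python, from bench import r gives the robot as it stands.
- The arm moves only by the tool carry_out, never from a script. Its argument "steps" is a list that holds one entry, the list of rows, each a list of 6 numbers: the shift along the tool's x, y, z in cm, then the turn, a rotation vector about the tool's x, y, z in rad. In form: [[[dx, dy, dz, wx, wy, wz], ...]]. A call has 1 to 20 rows; each row is the pose to reach, as a shift and turn from the pose commanded when the call began, along the tool's axes at that moment; what a row does not reach only later rows make up. A row lasts 1/12 s, in which the tool goes at most 41.7 mm and 7.16 degrees, less where a joint would pass 70% of its speed; a pose out of reach is approached as far as the arm can. A call with a gripper value outside its range is refused whole. "hand" is the closure, from -1 (fully open) to 1 (shut), set as the call begins (left out, the last holds). The fingers move at their own pace and stop on an object; "squeeze" is the grip in N (left out, the last holds). Time passes only in rows, so rows that repeat a pose let the fingers close. It gives the time, the measured TCP pose, the force, the opening and the grip force at its end, in the units of the state.
- r.read_state(): the state, without advancing time (a new reading comes with each control period).
- r.camera(name): name is "scene" or "top" or "wrist"; returns the picture (384x512x3 uint8, red, green, blue); there is no depth.
- r.camera_params(name): a dict with "fx", "fy", "cx", "cy" (pixels), "D" ([k1, k2, p1, p2, k3] as OpenCV has them; the pictures are not rectified), "view" (4x4, takes a point from world to camera coordinates). Camera axes: x right, y up, looking along -z (the intrinsics and any distortion apply to the point x, -y, -z); pixel columns grow to the right and rows downward; lengths in m; the calibration is good to about 2 mm. A picture is of the moment at which its call begins: read the wrist's pose just before it. camera_params takes no time and is no camera call; for the wrist camera it gives the pose at the moment of the call.
- r.close_job(): hands the job in; it is judged then, once.
The state is a dict: "time": time; "joint_positions": joint angles; "joint_vel": joint speeds; "joint_torque": joint torques, N m; "ee_pos": TCP position; "eef_rot": TCP orientation; "ft_force": force on the tool from outside, world axes, zero at the start; "torque": the same for the moment, N m; "width": finger opening in m; "grip_force": force on a finger pad.
Only numpy, scipy, OpenCV 4.12 (cv2) and the standard library are available. Lean on these libraries where they do the work, as an engineer would, in place of code of your own. Each camera call takes 0.05 s, during which the arm holds its last target. There are 200 camera calls.

### The job

Vent the white soak tank with the orange flip-top: first lift its hinged orange tab and fold it right back past upright so that it stays open, then unscrew the black cap beneath it anticlockwise (seen from above) as far as it goes, a bit less than a quarter turn; the cap stays on its neck. Leave the like tank with the blue flip-top shut.

Things in the scene. Friction and masses are not known exactly. Their poses are not given: they have to be found in the camera images.
- orange_tab_grip (a point): Centre of the orange thumb roll at the tab's free end: a level bar, 16 mm thick, 28 mm long along this point's y; pinch its two ends from above, it pivots between the fingers. Shut: 144 mm above the table, 54 mm over the tank's top. The hinge runs parallel to y, 108 mm away along +x (level when shut, away from the robot within 26 degrees; straight up when upright).
- orange_tab (a joint): Angle of the orange tab, rad: 0 shut (level), 1.57 upright, 1.95 folded back on its stop. Easy hinge; the 60 g tab falls shut if let go before upright, falls back to the stop if let go beyond about 1.65. It is a strip 22 mm wide, 6 mm thick, with a round cover 48 mm across over the cap, 64 mm from the hinge.
- orange_cap_center (a point): Centre of the black round screw cap (42 mm across, 34 mm high) under the orange tab, on its upright axis, 113 mm above the table; its underside is 6 mm over the flat top of the fixed tank (164 x 124 x 90 mm). Posts 144 mm high stand 61 mm from its axis on the hinge side, the opened tab leaning away above them: open the fingers only partly (about 64 mm) there.
- orange_cap (a joint): Turn of that cap, rad, growing anticlockwise seen from above: starts between 0 and 0.2 (tight), stops at 1.4 (vented). It only turns, does not rise or come off, and stays where it is left; turning takes about 0.1 N m.
- blue_tab (a joint): Angle, rad, of the tab of the other tank, alike but for its blue tab and blue front panel: 0 shut, where it must stay. The tanks stand left and right, their axes at least 0.36 m apart; which is on which side varies.

How it is judged:
On the way, in this order (a step that is already met when the one before it is completed fails the run):
1. the orange tab is folded back open while the cap is still tight (value of joint orange_tab above 1.6 rad and value of joint orange_cap below 0.5 rad), for 0.2 s.
2. the cap beneath it is unscrewed anticlockwise (value of joint orange_cap above 1.1 rad), for 0.2 s.
At the end, for the whole second after the job is handed in: The orange tab rests open, folded back past upright (over 1.6 rad), the black cap beneath it is unscrewed to within 0.3 rad of its stop (over 1.1 rad), both at rest, and the blue tab is shut (under 0.1 rad) (value of joint orange_tab above 1.6 rad and value of joint orange_cap above 1.1 rad and value of joint blue_tab below 0.1 rad and velocity of joint each of orange_tab, orange_cap below 0.1 rad/s); the robot touches nothing.
It fails at once if the blue flip-top is opened (value of joint blue_tab above 0.3 rad).
It also fails if it takes over 46 s, if anything falls off the work surface, if the arm or the gripper's body presses on something with over 40 N, if the wrist force passes 120 N, or if a joint passes its speed limit or range.

## Working session

There is one attempt and no reset: what is moved stays moved. The work goes in short steps, Python scripts to look and compute and a tool call to move; the robot and the scene stay as the last step left them, time stands still between calls to the robot, and variables do not carry over. Pictures are saved under pics/ and viewed, at most 10 in all, crops included, and the job is handed in when it is done.

Besides the shell and the picture viewer there is one more tool, called after "Request:" in YAML: its name, and indented under it one key for each argument. carry_out: Moves the arm, as the interface text tells. Its arguments: {"type":"object","properties":{"steps":{"type":"array","items":{"type":"array","items":{"type":"array","items":{"type":"number"}}}},"hand":{"type":"number"},"squeeze":{"type":"number"}},"required":["steps"]}

```bash
mkdir -p pics
python3 - <<'E'
from bench import r
import cv2,numpy as np
s=r.read_state();print(s)
for n in("scene","top"):
    im=r.camera(n);cv2.imwrite(f"pics/{n}0.png",im[:,:,::-1]);np.save(f"pics/{n}0.npy",im)
    print(n,{k:np.round(v,3).tolist() for k,v in r.camera_params(n).items()})
a=[cv2.imread(f"pics/{n}0.png") for n in("scene","top")]
E
```

```text
{'time': 0.0, 'joint_positions': array([ 1.20838507,  0.33286852, -0.06469279,  1.46096007,  0.02160903,
        1.34994041, -0.08850795]), 'joint_vel': array([ 4.02842077e-04,  6.95698949e-05, -2.06404128e-03,  9.36249893e-04,
        6.71468527e-04, -4.09429672e-04, -1.34197640e-04]), 'joint_torque': array([ 3.11227759e-04, -6.23258829e+01,  2.48023414e-02, -3.89890087e+01,
       -6.13716734e-02,  3.98757763e-02,  7.75129047e-05]), 'ee_pos': array([ 0.20816692, -0.58887889,  0.22174709]), 'eef_rot': array([ 9.85599731e-01,  1.69093530e-01, -1.65630297e-04, -7.21502721e-04]), 'ft_force': array([ 0.08417559,  0.0050475 , -0.07175824]), 'torque': array([-0.01347935,  0.01767111, -0.03768649]), 'grip_force': 0.0, 'width': 0.08689281479283119}
scene {'fx': 402.12, 'fy': 402.12, 'cx': 257.757, 'cy': 195.266, 'D': [-0.145, 0.0, 0.0, 0.0, 0.0], 'view': [[0.451, 0.892, 0.004, -0.26], [-0.638, 0.32, 0.701, 0.241], [0.624, -0.319, 0.713, -1.341], [0.0, 0.0, 0.0, 1.0]]}
top {'fx': 421.965, 'fy': 421.965, 'cx': 252.914, 'cy': 186.337, 'D': [0.03, 0.0, 0.0, 0.0, 0.0], 'view': [[-0.023, -0.999, -0.024, 0.015], [0.992, -0.025, 0.121, -0.566], [-0.122, -0.021, 0.992, -0.909], [0.0, 0.0, 0.0, 1.0]]}
```

View pics/top0.png

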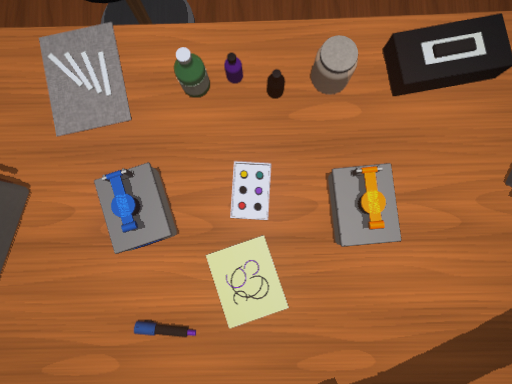

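View pics/scene0.png

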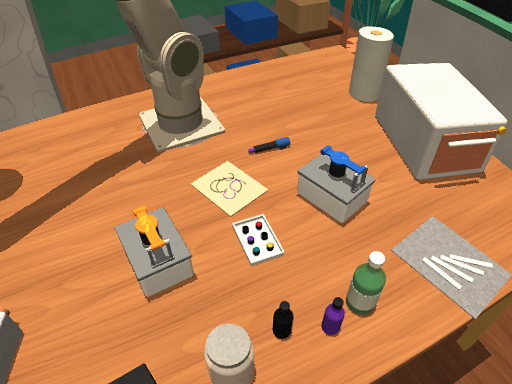

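The top view shows the orange flip-top on the right: roll near (376,225), cover (373,203), hinge (371,170). Blue is on the left near (123,205). In the scene view, the orange roll is near (141,212).

```bash
cat > h.py <<'E'
import numpy as np,cv2
from bench import r
def ray(P,px):
    K=np.array([[P['fx'],0,P['cx']],[0,P['fy'],P['cy']],[0,0,1.]])
    u=cv2.undistortPoints(np.float64(px).reshape(-1,1,2),K,np.float64(P['D'])).reshape(-1,2)
    V=np.array(P['view']);R=V[:3,:3];c=-R.T@V[:3,3]
    return c,np.c_[u[:,0],-u[:,1],-np.ones(len(u))]@R
def onz(P,px,z):
    c,d=ray(P,px);return c+d*((z-c[2])/d[:,2])[:,None]
def mask(im):
    h=cv2.cvtColor(im,cv2.COLOR_RGB2HSV)
    m=((h[...,0]>=12)&(h[...,0]<=24)&(h[...,1]>215)&(h[...,2]>200)).astype(np.uint8)
    n,l,s,c=cv2.connectedComponentsWithStats(m)
    k=1+np.argmax(s[1:,4]);return (l==k).astype(np.uint8),s[k]
E
python3 - <<'E'
from h import *
ims=[]
for n in("top","scene"):
    im=np.load(f"pics/{n}0.npy");P=r.camera_params(n);m,s=mask(im);print(n,s)
    ims.append(cv2.resize(np.hstack([im[s[1]-15:s[1]+80,s[0]-25:s[0]+65],255*np.dstack([m]*3)[s[1]-15:s[1]+80,s[0]-25:s[0]+65]]),None,fx=3,fy=3,interpolation=0))
    ys,xs=np.nonzero(m);W=onz(P,np.c_[xs,ys],.147)[:,:2]
    mu=W.mean(0);w,v=np.linalg.eigh(np.cov((W-mu).T));a=v[:,1]*np.sign(v[0,1]);b=np.array([-a[1],a[0]])
    q=(W-mu)@a;p=(W-mu)@b;print(n,mu,"yaw",np.degrees(np.arctan2(a[1],a[0])),"len",q.min(),q.max())
    for lo in np.arange(-.07,.075,.006):
        k=(q>=lo)&(q<lo+.006)
        if k.sum():print("%.3f %d mid %.4f w %.4f"%(lo+.003,k.sum(),(p[k].max()+p[k].min())/2,np.ptp(p[k])))
cv2.imwrite("pics/c.png",np.vstack(ims)[:,:,::-1])
E
```

```text
top [362 167  23  54 666]
top [ 0.5298307  -0.23303598] yaw 3.4776889653129834 len -0.04982287127386899 0.05481930850019968
-0.049 20 mid -0.0008 w 0.0176
-0.043 31 mid 0.0004 w 0.0176
-0.037 32 mid -0.0002 w 0.0178
-0.031 42 mid 0.0008 w 0.0327
-0.025 50 mid 0.0011 w 0.0384
-0.019 58 mid 0.0003 w 0.0425
-0.013 64 mid -0.0002 w 0.0430
-0.007 54 mid 0.0002 w 0.0409
-0.001 39 mid -0.0004 w 0.0369
0.005 25 mid -0.0001 w 0.0273
0.011 30 mid -0.0001 w 0.0177
0.017 28 mid 0.0009 w 0.0173
0.023 30 mid 0.0005 w 0.0178
0.029 29 mid -0.0001 w 0.0176
0.035 29 mid 0.0009 w 0.0176
0.041 31 mid 0.0002 w 0.0180
0.047 39 mid -0.0005 w 0.0258
0.053 35 mid -0.0002 w 0.0273
scene [151 242  14   7  18]
scene [ 0.58158526 -0.22985213] yaw -87.31742498277681 len -0.013412458166149176 0.013401960394758888
-0.013 3 mid -0.0008 w 0.0034
-0.007 4 mid 0.0002 w 0.0024
-0.001 3 mid 0.0006 w 0.0014
0.005 3 mid 0.0005 w 0.0024
0.011 5 mid -0.0005 w 0.0034
```

View pics/c.png

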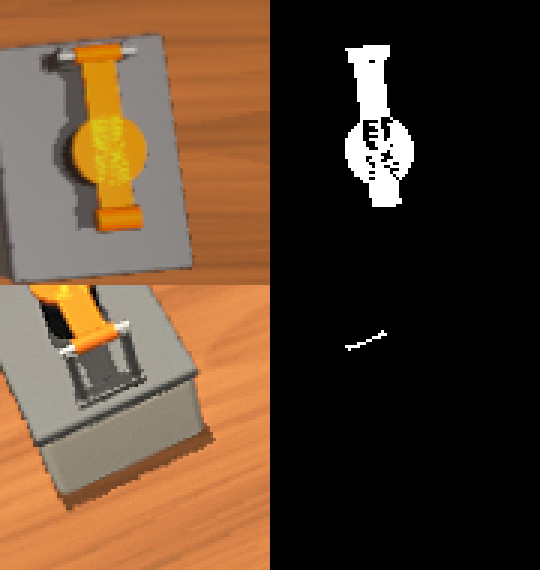

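The crop shows the mask dropped the darker roll, at about (375,224) in the top view. I'll loosen it inside a window and triangulate against the scene view.

Run:
```python
from h import *
def m2(im,box):
    x0,y0,x1,y1=box;h=cv2.cvtColor(im,cv2.COLOR_RGB2HSV)
    m=np.zeros(im.shape[:2],np.uint8);s=np.s_[y0:y1,x0:x1]
    m[s]=((h[s][...,0]>=8)&(h[s][...,0]<=26)&(h[s][...,1]>200)&(h[s][...,2]>150));return m
res={}
for n,b in(("top",(352,160,396,236)),("scene",(125,200,180,258))):
    im=np.load(f"pics/{n}0.npy");P=r.camera_params(n);m=m2(im,b)
    k,l,s,c=cv2.connectedComponentsWithStats(m);l=(l==1+np.argmax(s[1:,4]))
    ys,xs=np.nonzero(l);W=onz(P,np.c_[xs,ys],.144)[:,:2];
    mu=W.mean(0);w,v=np.linalg.eigh(np.cov((W-mu).T));a=v[:,1]*np.sign(v[0,1]);b=np.array([-a[1],a[0]])
    q=(W-mu)@a;p=(W-mu)@b
    print(n,len(q),mu,"yaw",np.degrees(np.arctan2(a[1],a[0])),"len",q.min(),q.max())
    for lo in np.arange(q.min(),q.max(),.004):
        k=(q>=lo)&(q<lo+.004)
        if k.sum():print("%.3f mid %.4f w %.4f"%(lo+.002,(p[k].max()+p[k].min())/2,np.ptp(p[k])),end="; ")
    print()
    near=q.min();k=(q<near+.016)
    c=mu+a*(near+.008)+b*(p[k].max()+p[k].min())/2
    f=mu+a*(q.max()-.008)+b*(p[q>q.max()-.01].mean())
    print("roll",c,"end",f,"axis deg",np.degrees(np.arctan2(*(f-c)[::-1])),np.linalg.norm(f-c))
```

```text
top 880 [ 0.52285002 -0.23419681] yaw 4.059529252874726 len -0.05789961150414232 0.06269100740606803
-0.056 mid -0.0004 w 0.0252; -0.052 mid -0.0009 w 0.0252; -0.048 mid -0.0014 w 0.0253; -0.044 mid 0.0001 w 0.0250; -0.040 mid 0.0005 w 0.0196; -0.036 mid -0.0000 w 0.0196; -0.032 mid -0.0004 w 0.0193; -0.028 mid 0.0008 w 0.0194; -0.024 mid 0.0001 w 0.0311; -0.020 mid 0.0006 w 0.0369; -0.016 mid 0.0001 w 0.0407; -0.012 mid 0.0007 w 0.0429; -0.008 mid 0.0002 w 0.0429; -0.004 mid 0.0007 w 0.0449; 0.000 mid -0.0007 w 0.0427; 0.004 mid -0.0002 w 0.0408; 0.008 mid 0.0002 w 0.0351; 0.012 mid -0.0004 w 0.0272; 0.016 mid -0.0001 w 0.0178; 0.020 mid 0.0004 w 0.0198; 0.024 mid -0.0001 w 0.0198; 0.028 mid 0.0004 w 0.0179; 0.032 mid -0.0001 w 0.0179; 0.036 mid 0.0003 w 0.0198; 0.040 mid -0.0002 w 0.0198; 0.044 mid 0.0003 w 0.0179; 0.048 mid -0.0002 w 0.0179; 0.052 mid 0.0001 w 0.0273; 0.056 mid -0.0011 w 0.0293; 0.060 mid -0.0007 w 0.0276; 0.064 mid 0.0019 w 0.0058; 
roll [ 0.47312347 -0.23840382] end [ 0.57744148 -0.23085584] axis deg 4.138452761197384 0.10459071813737467
scene 582 [ 0.52254758 -
[... 384 characters left out ...]
0.0389; -0.018 mid 0.0001 w 0.0407; -0.014 mid -0.0005 w 0.0434; -0.010 mid 0.0004 w 0.0433; -0.006 mid -0.0006 w 0.0432; -0.002 mid -0.0002 w 0.0421; 0.002 mid -0.0002 w 0.0401; 0.006 mid -0.0003 w 0.0345; 0.010 mid -0.0004 w 0.0269; 0.014 mid -0.0000 w 0.0222; 0.018 mid 0.0004 w 0.0231; 0.022 mid 0.0007 w 0.0221; 0.026 mid -0.0002 w 0.0220; 0.030 mid 0.0001 w 0.0229; 0.034 mid 0.0005 w 0.0219; 0.038 mid -0.0005 w 0.0218; 0.042 mid -0.0006 w 0.0217; 0.046 mid -0.0011 w 0.0244; 0.050 mid 0.0006 w 0.0261; 0.054 mid -0.0003 w 0.0260; 0.058 mid 0.0001 w 0.0269; 0.062 mid 0.0027 w 0.0197; 
roll [ 0.46711472 -0.23808201] end [ 0.57512641 -0.22957201] axis deg 4.504901781586036 0.10834641490590712
```

```bash
cat >> h.py <<'E'
from scipy.spatial.transform import Rotation as Rot
H=np.array([.577,-.231]);YAW=np.radians(4.2);A=np.array([np.cos(YAW),np.sin(YAW)])
CAP=H-.064*A
def row(p,yaw):
    s=r.read_state();R0=Rot.from_quat(s['eef_rot'])
    Rt=Rot.from_euler('z',yaw)*Rot.from_euler('x',np.pi)
    return np.round(np.r_[R0.inv().apply(np.array(p)-s['ee_pos'])*100,(R0.inv()*Rt).as_rotvec()],2).tolist()
def arc(th,dz=-.016):  # TCP on tab arc
    xy=H-.108*np.cos(th)*A;return [*xy,.144+.108*np.sin(th)+dz]
E
python3 -c "
from h import *
print(row([*arc(0)[:2],.22],YAW),arc(0),CAP)"
```

```text
[36.29, -24.3, 0.21, -0.0, 0.0, 0.27] [np.float64(0.4692900364597585), np.float64(-0.23890972528978424), np.float64(0.128)] [ 0.51317187 -0.23568724]
```

Request:
carry_out:
  steps:
    - [[36.3,-24.3,0.2,0,0,0.27],[36.3,-24.3,0.2,0,0,0.27],[36.3,-24.3,0.2,0,0,0.27],[36.3,-24.3,0.2,0,0,0.27],[36.3,-24.3,0.2,0,0,0.27],[36.3,-24.3,0.2,0,0,0.27],[36.3,-24.3,0.2,0,0,0.27],[36.3,-24.3,0.2,0,0,0.27],[36.3,-24.3,0.2,0,0,0.27],[36.3,-24.3,0.2,0,0,0.27],[36.3,-24.3,0.2,0,0,0.27],[36.3,-24.3,0.2,0,0,0.27],[36.3,-24.3,0.2,0,0,0.27],[36.3,-24.3,0.2,0,0,0.27],[36.3,-24.3,0.2,0,0,0.27],[36.3,-24.3,0.2,0,0,0.27]]
  hand: -0.2

```text
time: 1.43
ee_pos: [0.4688, -0.2405, 0.2205]
eef_rot: [0.999, 0.034, -0.0, 0.0]
ft_force: [-0.7, -0.5, -0.1]
width: 0.0523
grip_force: 0.0
```

Run:
```python
from h import *
s=r.read_state();print(s['time'],s['joint_positions'].round(2),s['width'],s['ee_pos'])
print(row(arc(0),YAW))
im=r.camera('wrist');P=r.camera_params('wrist');cv2.imwrite('pics/w1.png',im[:,:,::-1])
V=np.array(P['view'])
K=np.array([[P['fx'],0,P['cx']],[0,P['fy'],P['cy']],[0,0,1.]])
for p in([*arc(0)[:2],.144],[*H,.144],[*CAP,.147]):
    c=V[:3,:3]@p+V[:3,3];c=c*[1,-1,-1];print(cv2.projectPoints(c.reshape(1,1,3),np.zeros(3),np.zeros(3),K,np.array(P['D']))[0].ravel().round(1))
```

```text
1.4333 [ 0.71  0.14 -0.35  1.71  0.05  1.3  -1.16] 0.05232983245985451 [ 0.46882415 -0.24045124  0.22046495]
[0.06, -0.15, 9.25, 0.0, 0.0, -0.01]
[253.4 199.8]
[252.6  70.2]
[253.1 150.9]
```

View pics/w1.png

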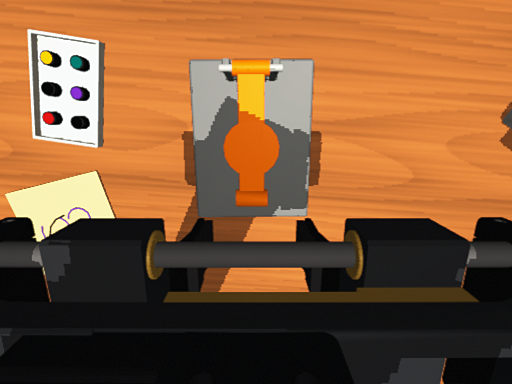

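The wrist view puts the roll at (251,198) and the hinge at (251,67). Both are within 2–3 px of my projections, so I'll shift the estimate about 1 mm and descend.

Request:
carry_out:
  steps:
    - [[0.15,-0.2,3,0,0,-0.01],[0.15,-0.2,6,0,0,-0.01],[0.15,-0.2,8,0,0,-0.01],[0.15,-0.2,9.2,0,0,-0.01],[0.15,-0.2,9.2,0,0,-0.01],[0.15,-0.2,9.2,0,0,-0.01]]

```text
time: 1.98
ee_pos: [0.471, -0.2375, 0.129]
eef_rot: [0.999, 0.04, -0.0, -0.0]
ft_force: [0.5, 0.0, 1.1]
width: 0.0525
grip_force: 0.0
```

Request:
carry_out:
  steps:
    - [[0,0,0,0,0,0],[0,0,0,0,0,0],[0,0,0,0,0,0],[0,0,0,0,0,0],[0,0,0,0,0,0],[0,0,0,0,0,0]]
  hand: 1
  squeeze: 12

```text
time: 2.48
ee_pos: [0.4713, -0.2378, 0.1291]
eef_rot: [0.999, 0.04, 0.001, 0.001]
ft_force: [0.3, -3.0, 2.3]
width: 0.0277
grip_force: 12.0
```

```bash
sed -i 's/\[.577,-.231\]/[.578,-.2303]/' h.py
python3 - <<'E'
from h import *
s=r.read_state();print(s['time'],s['width'],s['grip_force'],s['ee_pos'],s['ft_force'])
for t in np.r_[0,.1:1.91:.1]:
    print(round(t,2),row(np.array(arc(t))-arc(0)+s['ee_pos'],YAW))
E
```

```text
2.4833 0.02771318898371266 12.000126661732793 [ 0.4712525  -0.23778902  0.12912211] [ 0.28934942 -3.01375921  2.31190918]
0.0 [0.0, 0.0, 0.0, 0.0, -0.0, 0.01]
0.1 [0.06, 0.0, -1.08, 0.0, -0.0, 0.01]
0.2 [0.22, 0.0, -2.15, 0.0, -0.0, 0.01]
0.3 [0.49, 0.01, -3.19, 0.0, -0.0, 0.01]
0.4 [0.86, 0.01, -4.2, 0.0, -0.0, 0.01]
0.5 [1.33, 0.01, -5.18, 0.0, -0.0, 0.01]
0.6 [1.89, 0.02, -6.1, 0.0, -0.0, 0.01]
0.7 [2.55, 0.02, -6.95, 0.0, -0.0, 0.01]
0.8 [3.28, 0.03, -7.74, 0.0, -0.0, 0.01]
0.9 [4.1, 0.04, -8.46, 0.0, -0.0, 0.01]
1.0 [4.97, 0.04, -9.08, 0.0, -0.0, 0.01]
1.1 [5.91, 0.05, -9.62, 0.0, -0.0, 0.01]
1.2 [6.9, 0.05, -10.06, 0.0, -0.0, 0.01]
1.3 [7.92, 0.06, -10.4, 0.0, -0.0, 0.01]
1.4 [8.97, 0.07, -10.63, 0.0, -0.0, 0.01]
1.5 [10.05, 0.07, -10.76, 0.0, -0.0, 0.01]
1.6 [11.13, 0.08, -10.78, 0.0, -0.0, 0.01]
1.7 [12.2, 0.09, -10.7, 0.0, -0.0, 0.01]
1.8 [13.26, 0.09, -10.5, 0.0, -0.0, 0.01]
1.9 [14.3, 0.1, -10.21, 0.0, -0.0, 0.01]
```

Gripped at 27.7 mm, which matches the 28 mm roll. Now I'll swing it along the arc.

Request:
carry_out:
  steps:
    - [[0.06,0,-1.1,0,0,0],[0.22,0,-2.15,0,0,0],[0.5,0,-3.2,0,0,0],[0.86,0,-4.2,0,0,0],[1.33,0,-5.2,0,0,0],[1.9,0,-6.1,0,0,0],[2.55,0,-6.95,0,0,0],[3.3,0,-7.75,0,0,0],[4.1,0,-8.45,0,0,0],[5.0,0,-9.1,0,0,0],[5.9,0,-9.6,0,0,0],[6.9,0,-10.05,0,0,0],[7.9,0.05,-10.4,0,0,0],[9.0,0.05,-10.65,0,0,0],[10.05,0.05,-10.75,0,0,0],[11.1,0.05,-10.8,0,0,0],[12.2,0.1,-10.7,0,0,0],[13.3,0.1,-10.5,0,0,0],[13.8,0.1,-10.4,0,0,0],[13.8,0.1,-10.4,0,0,0]]

```text
time: 4.15
ee_pos: [0.6099, -0.2277, 0.2333]
eef_rot: [0.999, 0.04, 0.001, 0.001]
ft_force: [0.8, -4.6, 2.7]
width: 0.0279
grip_force: 12.0
```

Run:
```python
from h import *
s=r.read_state();print(s['time'],s['width'],s['grip_force'],s['ee_pos'],s['ft_force'],arc(1.85))
im=r.camera('scene');cv2.imwrite('pics/s2.png',cv2.resize(im[100:320,60:300],None,fx=2.5,fy=2.5)[:,:,::-1])
```

```text
4.15 0.027920541312465033 12.000243016518652 [ 0.60989535 -0.22766397  0.23332079] [ 0.8081878  -4.59486889  2.67232014] [np.float64(0.6076838154375144), np.float64(-0.22812015685507428), np.float64(0.23181772192133238)]
```

View pics/s2.png

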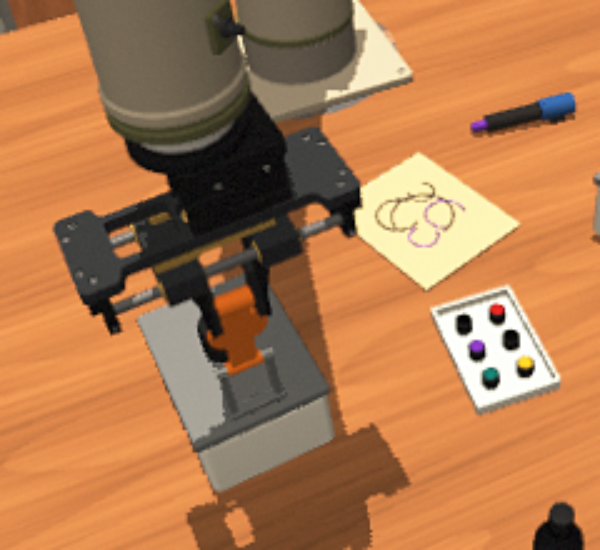

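The tab stands past upright between the fingers, with the roll at about (240,300) in the crop. I'll release it and rise.

Request:
carry_out:
  steps:
    - [[0,0,0,0,0,0],[0,0,0,0,0,0],[0,0,0,0,0,0],[0,0,0,0,0,0],[0,0,-2,0,0,0],[0,0,-5,0,0,0],[0,0,-7,0,0,0],[0,0,-7,0,0,0],[-3,0,-7,0,0,0],[-6,0,-7,0,0,0],[-9.5,0,-7,0,0,0],[-9.5,0,-7,0,0,0],[-9.5,0,-7,0,0,0]]
  hand: -0.2

```text
time: 5.28
ee_pos: [0.5124, -0.2351, 0.3029]
eef_rot: [0.999, 0.039, -0.0, 0.0]
ft_force: [-0.2, 0.7, -0.1]
width: 0.052
grip_force: 0.0
```

Run:
```python
from h import *
s=r.read_state();print(s['time'],s['width'],s['ee_pos'],s['ft_force'],s['joint_positions'].round(2))
P=r.camera_params('top');im=r.camera('top');im2=r.camera('wrist')
V=np.hstack([cv2.resize(im[140:260,320:430],(352,384)),cv2.resize(im2,None,fx=.85,fy=1)]);cv2.imwrite('pics/s3.png',V[:,:,::-1])
print(CAP,H)
for y in(-35,0,35):print(y,row([*CAP,.20],YAW+np.radians(y)),row([*CAP,.094],YAW+np.radians(y)))
```

```text
5.2833 0.05203624253064155 [ 0.51238626 -0.23511401  0.30287226] [-0.20560907  0.67250359 -0.05665183] [ 0.66  0.19 -0.36  1.48  0.07  1.48 -1.19]
[ 0.51417187 -0.23498724] [ 0.578  -0.2303]
-35 [-0.03, 0.07, 10.27, -0.0, -0.0, 0.62] [-0.03, 0.07, 20.87, -0.0, -0.0, 0.62]
0 [-0.03, 0.07, 10.27, 0.0, -0.0, 0.01] [-0.03, 0.07, 20.87, 0.0, -0.0, 0.01]
35 [-0.03, 0.07, 10.27, 0.0, -0.0, -0.6] [-0.03, 0.07, 20.87, 0.0, -0.0, -0.6]
```

View pics/s3.png

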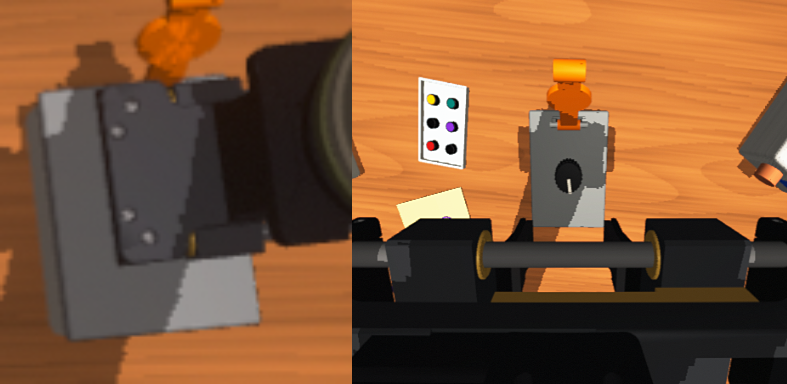

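The tab stays open, leaning back past the posts. The cap is at about (253,176) in the wrist frame, its white mark towards the robot. I'll check the cap centre and where the camera sits before descending.

Run:
```python
from h import *
s=r.read_state();P=r.camera_params('wrist');V=np.array(P['view']);c=-V[:3,:3].T@V[:3,3]
print(s['ee_pos'],"cam",c,c-s['ee_pos'])
im=r.camera('wrist')[145:208,225:290];m=(im.max(2)<45).astype(np.uint8)
n,l,st,ce=cv2.connectedComponentsWithStats(m);k=1+np.argmax(st[1:,4]);print(st[k],ce[k])
x,y,w,h=st[k][:4]; px=[[225+x+w/2,145+y+h/2],[225+x,145+y+h/2],[225+x+w,145+y+h/2]]
print(onz(P,px,.12))
for y in(-35,):print(y,row([*CAP,.20],YAW+np.radians(y)),row([*CAP,.099],YAW+np.radians(y)))
```

```text
[ 0.51432029 -0.23423992  0.30267968] cam [ 0.58286962 -0.22797443  0.4645381 ] [0.06854933 0.00626549 0.16185842]
[ 14  14  32  35 788] [29.41243655 30.14974619]
[[ 0.51516595 -0.23461213  0.12      ]
 [ 0.51352955 -0.21432575  0.12      ]
 [ 0.51680362 -0.25489869  0.12      ]]
-35 [-0.06, 0.09, 10.25, -0.0, -0.0, 0.62] [-0.06, 0.09, 20.35, -0.0, -0.0, 0.62]
```

Request:
carry_out:
  steps:
    - [[0,0,2,0,0,0.12],[0,0.05,4,0,0,0.24],[0,0.05,6,0,0,0.36],[0,0.05,8,0,0,0.48],[0,0.05,10,0,0,0.6],[0,0.05,12,0,0,0.62],[0,0.05,14,0,0,0.62],[0,0.05,16,0,0,0.62],[0,0.05,18,0,0,0.62],[0,0.05,19.5,0,0,0.62],[0,0.05,20.3,0,0,0.62],[0,0.05,20.3,0,0,0.62],[0,0.05,20.3,0,0,0.62]]
  hand: -0.5

```text
time: 6.52
ee_pos: [0.5145, -0.2348, 0.0996]
eef_rot: [0.964, -0.266, -0.0, -0.0]
ft_force: [-0.3, -0.2, 0.4]
width: 0.0655
grip_force: 0.0
```

Request:
carry_out:
  steps:
    - [[0,0,0,0,0,0],[0,0,0,0,0,0],[0,0,0,0,0,0],[0,0,0,0,0,0],[0,0,0,0,0,0],[0,0,0,0,0,0]]
  hand: 1
  squeeze: 25

```text
time: 7.02
ee_pos: [0.5147, -0.2343, 0.1001]
eef_rot: [0.964, -0.266, 0.001, -0.0]
ft_force: [2.3, 2.2, 2.2]
width: 0.0383
grip_force: 25.0
```

Request:
carry_out:
  steps:
    - [[0,0,0,0,0,-0.1],[0,0,0,0,0,-0.2],[0,0,0,0,0,-0.3],[0,0,0,0,0,-0.4],[0,0,0,0,0,-0.5],[0,0,0,0,0,-0.6],[0,0,0,0,0,-0.7],[0,0,0,0,0,-0.8],[0,0,0,0,0,-0.9],[0,0,0,0,0,-1.0],[0,0,0,0,0,-1.1],[0,0,0,0,0,-1.2],[0,0,0,0,0,-1.2],[0,0,0,0,0,-1.2]]

```text
time: 8.18
ee_pos: [0.5148, -0.2353, 0.1001]
eef_rot: [0.947, 0.323, 0.001, 0.001]
ft_force: [5.6, 0.7, 1.2]
width: 0.0385
grip_force: 25.0
```

Run:
```python
from h import *
s=r.read_state();print(s['time'],s['width'],s['ee_pos'],s['eef_rot'],s['ft_force'],s['torque'],s['joint_positions'].round(2))
```

```text
8.1833 0.038505069353933045 [ 0.51480016 -0.23527131  0.10010866] [9.46537467e-01 3.22592239e-01 8.81300720e-04 5.41430030e-04] [5.55058838 0.69956488 1.20812144] [-0.01494664 -1.07276737  0.05299781] [ 0.75  0.34 -0.48  1.75  0.18  1.09 -0.7 ]
```

Request:
carry_out:
  steps:
    - [[0,0,0,0,0,0],[0,0,0,0,0,0],[0,0,0,0,0,0],[0,0,0,0,0,0],[0,0,0,0,0,0.1],[0,0,0,0,0,0.2],[0,0,0,0,0,0.3],[0,0,0,0,0,0.4],[0,0,0,0,0,0.5],[0,0,0,0,0,0.6],[0,0,0,0,0,0.6],[0,0,0,0,0,0.6]]
  hand: -0.5

```text
time: 9.18
ee_pos: [0.5137, -0.2351, 0.0994]
eef_rot: [1.0, 0.031, -0.0, 0.0]
ft_force: [0.1, -0.4, 0.7]
width: 0.0655
grip_force: 0.0
```

Request:
carry_out:
  steps:
    - [[0,0,0,0,0,0],[0,0,0,0,0,0],[0,0,0,0,0,0],[0,0,0,0,0,0],[0,0,0,0,0,0],[0,0,0,0,0,-0.05],[0,0,0,0,0,-0.1],[0,0,0,0,0,-0.15],[0,0,0,0,0,-0.2],[0,0,0,0,0,-0.25],[0,0,0,0,0,-0.25]]
  hand: 1
  squeeze: 20

```text
time: 10.1
ee_pos: [0.5139, -0.2352, 0.0995]
eef_rot: [0.988, 0.155, 0.0, -0.0]
ft_force: [0.3, 0.6, -1.1]
width: 0.0386
grip_force: 20.0
```

Run:
```python
from h import *
s=r.read_state();print(s['time'],s['width'],s['ee_pos'],s['eef_rot'],s['ft_force'],s['torque'],s['joint_torque'][-1])
```

```text
10.1 0.038590670813513694 [ 0.51390178 -0.23523523  0.09947754] [ 9.87882445e-01  1.55203934e-01  6.14756808e-05 -9.63293233e-05] [ 0.270443    0.60154319 -1.07338801] [ 0.08471192 -0.08720814 -0.27021628] 1.4607494696974754
```

The z moment is now −0.27 N m, so the cap is probably at its stop. I'll release, rise and look.

Request:
carry_out:
  steps:
    - [[0,0,0,0,0,0],[0,0,0,0,0,0],[0,0,0,0,0,0],[0,0,0,0,0,0],[0,0,-2,0,0,0.05],[0,0,-5,0,0,0.1],[0,0,-8,0,0,0.2],[0,0,-11,0,0,0.25],[0,0,-15,0,0,0.25],[0,0,-19,0,0,0.25],[0,0,-20,0,0,0.25],[0,0,-20,0,0,0.25],[0,0,-20,0,0,0.25]]
  hand: -0.5

```text
time: 11.18
ee_pos: [0.5141, -0.2352, 0.2998]
eef_rot: [1.0, 0.03, 0.0, 0.0]
ft_force: [-0.3, -0.7, -1.1]
width: 0.0657
grip_force: 0.0
```

Run:
```python
from h import *
s=r.read_state();print(s['time'],s['ee_pos'],s['ft_force'])
im=r.camera('wrist');a=im[50:240,160:360];b=r.camera('top')[140:260,60:160]
cv2.imwrite('pics/s5.png',np.hstack([cv2.resize(a,(420,400)),cv2.resize(b,(333,400))])[:,:,::-1])
```

```text
11.1833 [ 0.51413776 -0.23516643  0.29982159] [-0.30155331 -0.68409656 -1.09893085]
```

View pics/s5.png

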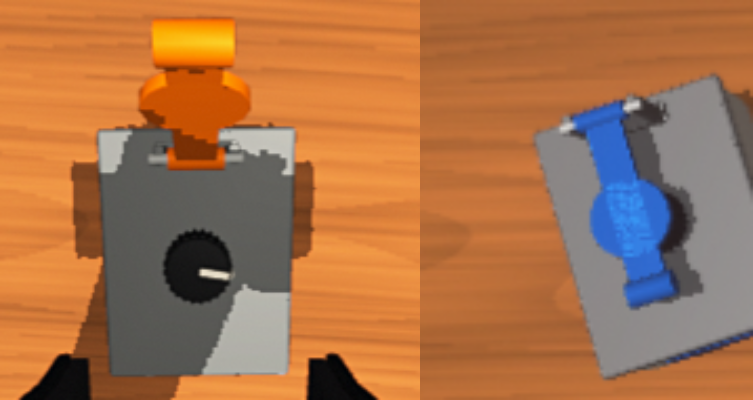

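The crop shows the cap's mark turned about 80° anticlockwise, now pointing right at (215,273). The orange tab is still folded back and the blue tab is shut. Handing in.

```bash
python3 -c "
from bench import r
print(r.close_job())"
```

```text
the job is handed in; nothing more can be done
None
```

I handed the job in at about 11 s: in the last pictures the orange tab is folded back open, its cap has turned about 80° anticlockwise to what looks like its stop, and the blue flip-top is shut. The hand-in returned no verdict.

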